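Crank the transfer lift level and slide the box onto the shelf

TASK

Wind the crank of the bench lift until its platform, with the wooden box on it, is level with the top of the shelf board, and leave it level. Then push the box straight across from the platform so that it stands upright and wholly on the shelf board, leaving the ceramic vase at the board's other end, and the things lying around, where they are.

Things in the scene. Friction and masses are not known exactly. Their poses are not given: they have to be found in the camera images.
- platform_top (a point): Centre of the top of the lift's flat square aluminium platform (150 x 150 x 8 mm, no rim). Axes parallel to its sides; +y points to the shelf, whose board starts 4 to 9 mm beyond it. Moves only vertically: 20 mm up per clockwise crank turn (seen from above). Starts at its lowest stop, 85 mm above the table, 30 to 65 mm below the board; can rise 85 mm. Self-locking: stays at the height where it is left.
- crank_axis (a point): Point on the crank's vertical axis, at the height of the grip's middle (143 mm above the table). The crank turns in a level circle on top of a round grey gear head (72 mm across), 200 mm from the platform's centre on its -y side, away from the shelf.
- grip_center (a point): Centre of the crank's black grip: an upright round handle, 26 mm in diameter, 60 mm tall (30 mm above and below this point), free from above. It spins freely on its pin, so the hand need not turn. It travels on a circle of radius 55 mm about crank_axis and may start anywhere on it. The steel crank arm lies 32 mm below this point. Turning takes about 3 to 6 N at the grip.
- crank (a joint): Angle of the crank in rad, 0 at the start, growing clockwise seen from above (which raises the platform); it stops at 0 and at 27.
- box_center (a point): Centre (half-way up) of the lidded wooden box, 100 x 100 x 61 mm, 0.3 to 0.6 kg, loose on the platform within 15 mm of its centre; axes parallel to its sides, up to 0.1 rad off the platform's. Too wide for most grippers: push it. If the platform is lower than the board, the box's bottom edge can catch on the board.
- shelf_top (a point): Centre of the top of the fixed wooden shelf board, 220 mm in x, 280 mm in y, 14 mm thick, on four posts. The edge next to the platform lies 140 mm from this point in -y; axes parallel to the platform's. Its height differs from start to start: 115 to 150 mm above the table.
- vase_center (a point): Centre (half-way up) of a white ceramic vase, 80 mm tall, at most 64 mm across, loose near the far (+y) end of the shelf board, 90 to 98 mm in +y from shelf_top. Leave it alone. There is more than 190 mm of free board between it and the edge next to the platform.
- tape: Bystander: roll of brown tape lying on the table, 100 mm across and 48 mm tall, left of the work; origin at the centre of its underside.
- carton: Bystander: cardboard carton 120 x 90 x 70 mm on the table beyond the work; origin at the centre of its underside.
- driver: Bystander: screwdriver lying on the table right of the work; origin on its underside.
Things that resemble listed ones, but are neither listed nor needed, are in the scene too. What is shaped like the part that bears box_center but pink or yellow is not meant.

How it is judged (in metres and radians):
On the way, in this order (a step that is already met when the one before it is completed fails the run):
1. the platform, with the box standing on it, is level with the shelf board (within 4 mm) (z of platform_top in the frame of shelf_top between -0.004 and 0.004 m and horizontal distance between box_center and platform_top below 0.03 m and z of box_center in the frame of platform_top below 0.035 m), for 0.3 s.
2. the box stands wholly on the shelf board (y of box_center in the frame of shelf_top above -0.09 m and z of box_center in the frame of shelf_top between 0.026 and 0.035 m), for 0.2 s.
At the end, for the whole second after the job is handed in: The box stands upright and wholly on the shelf board: its centre at least 50 mm in from the edge next to the platform, within 60 mm of the board's centre line in x and flat on the board. The platform is still level with the board within 4 mm, and the vase is where it was (within 8 mm) (all of step 2 and y of box_center in the frame of shelf_top below 0.09 m and x of box_center in the frame of shelf_top between -0.06 and 0.06 m and angle between box_center's own z axis and vertical below 0.05 rad and z of platform_top in the frame of shelf_top between -0.004 and 0.004 m and distance of vase_center from where it was at the start of the episode below 0.008 m); the robot touches nothing.
It fails at once if the box is tipped (more than 0.3 rad) (angle between box_center's own z axis and vertical above 0.3 rad).
It fails at once if the vase is shifted by more than 8 mm (distance of vase_center from where it was at the start of the episode above 0.008 m).
It fails at once if the tape, carton or screwdriver is moved by more than 20 mm (distance of any of tape, carton, driver from where it was at the start of the episode above 0.02 m).
It also fails if it takes over 72 s, if anything falls off the work surface, if the arm or the gripper's body presses on something with over 40 N, if the wrist force passes 120 N, or if a joint passes its speed limit or range.

ROBOT

A 6-joint arm with a two-finger parallel gripper is mounted at the origin on the work surface. World frame = base frame: x ahead of the robot, y to its left, z up, the work surface at z = 0. Lengths are in mm, angles in rad, forces in N, time in s.
With the tool pointing down it reaches from about 350 to 775 mm from the base axis. Payload 7.3 kg.
Tool frame: the origin (TCP) lies at the very end of the fingers, on their centre line; the grasp point (between the pads) lies 19 mm behind it (bot.tcp_to_grasp is the distance from the TCP to the grasp point, in mm); z points along the fingers, y is the direction in which the jaws open and shut (so a half turn about z gives the same grasp; the last joint's range is limited). The gripper opens to 92 mm and grips with 3 to 60 N. Pads are 19 mm wide; open, the fingers measure 130 mm over their backs; the gripper's body (75 mm by 190 mm) begins 47 mm behind the grasp point.
Start: joints at [1.195, 0.342, 1.524, -0, 1.275, -0.146], TCP at [119.569, 511.222, 226.741] pointing down, gripper open.
Joint ranges: [-2.53, 2.53], [-0.77, 2.02], [0.04, 2.7], [-1, 4.14], [0.28, 2.66], [-3.11, 3.11]. Speed limits (rad/s): [2.57, 2.57, 3.14, 3.14, 3.14, 3.14].

INTERFACE

Orientations are given as [roll, pitch, yaw] about the fixed x, y, z axes, in that order (R = Rz(yaw) Ry(pitch) Rx(roll)).
In Python, from plant import bot gives the robot as it stands. The module is installed in compiled form; this text tells all that it offers.
- The arm moves only by the tool carry_out, never from a script. Its argument "motion" is a list of rows, each a list of 5 numbers: the closure, from 0 (fully open) to 1 (shut), then the shift along the tool's x, y, z in mm, then the turn about the tool's z in degrees. In form: [[claw, dx, dy, dz, spin], ...]. A call has 1 to 10 rows; each row is the pose to reach, as a shift and turn from the pose measured when the call began, along the tool's axes at that moment; what a row does not reach only later rows make up. A row lasts 1/8 s, in which the tool goes at most 62.5 mm and 10.7 degrees, less where a joint would pass 70% of its speed; a pose out of reach is approached as far as the arm can. A call with a gripper value outside its range is refused whole. The fingers move at their own pace and stop on an object; the grip force is fixed at half the most. Time passes only in rows, so rows that repeat a pose let the fingers close. It gives the time, the measured TCP pose, the force and the opening at its end, in the units of the state.
- bot.get_obs(): the state, without advancing time (a new reading comes with each control period).
- bot.capture(name): name is "side" or "top"; returns a dict with "color" (480x640x3 uint8, red, green, blue), "depth" (480x640 float32, mm along the optical axis (not along the pixel's ray), 0 where there is no reading), "K" (3x3 intrinsics, pixels), "camera_from_world" (4x4, takes a point from world to camera coordinates). Camera axes: x right, y down, z forward; pixel columns grow to the right and rows downward; lengths in mm; the calibration is good to about 2 mm. A picture is of the moment at which its call begins.
- bot.close_job(): hands the job in, once; it reports no verdict.
The state is a dict: "time": time; "joint_positions": joint angles; "dq": joint speeds; "tau": joint torques, N m; "tool_pos": TCP position; "tcp_rot": TCP orientation; "contact_force": force on the tool from outside, world axes, zero at the start; "moment": the same for the moment, N m; "grip_width": finger opening in mm.
Only numpy, scipy, OpenCV 4.12 (cv2) and the standard library are available. Lean on these libraries where they do the work, as an engineer would, in place of code of your own. Each camera call takes 0.05 s, during which the arm holds its last target.

## Working session

There is one attempt and no reset: what is moved stays moved. The work goes in short steps, Python scripts to look and compute and a tool call to move; the robot and the scene stay as the last step left them, time stands still between calls to the robot, and variables do not carry over. Pictures are saved under pics/ and viewed, and the job is handed in when it is done.

Besides the shell and the picture viewer there is one more tool, called as a command line: name --pt "numbers of a row" for each row, then --argument value for the rest. carry_out: Moves the arm, as the interface text tells. Its arguments: {"type":"object","properties":{"motion":{"type":"array","items":{"type":"array","items":{"type":"number"}}}},"required":["motion"]}

```bash
mkdir -p pics; cat > h.py <<'E'
import numpy as np, cv2
from plant import bot
def grab(n,f):
    c=bot.capture(n); cv2.imwrite('pics/'+f+'.png',c['color'][:,:,::-1]); np.savez('pics/'+f+'.npz',**c); return c
def pts(c):
    d=c['depth'];K=c['K'];v,u=np.mgrid[0:480,0:640]
    P=np.stack([(u-K[0,2])/K[0,0]*d,(v-K[1,2])/K[1,1]*d,d,np.ones_like(d)],-1)
    W=P@np.linalg.inv(c['camera_from_world']).T
    W=W[...,:3]; W[d==0]=np.nan; return W
E
python3 - <<'E'
from h import *
for n in('top','side'):
    c=grab(n,n+'0')
o=bot.get_obs();print(o)
E
```

```text
{'time': 0.1, 'joint_positions': array([ 1.19498563e+00,  3.42627919e-01,  1.52489070e+00, -4.47570274e-07,
        1.27543283e+00, -1.46046833e-01]), 'dq': array([-0.00011175, -0.00188232, -0.00112263,  0.00058092,  0.00111261,
        0.00074489]), 'tau': array([ 3.48778041e-03, -4.31995904e+01, -2.44697517e+01,  7.20152026e-02,
        5.24326286e-02, -6.42283726e-05]), 'tool_pos': array([119.43653965, 510.86457824, 226.13826365]), 'tcp_rot': array([-3.14024826e+00, -1.97319523e-04,  2.91182879e+00]), 'contact_force': array([-0.01392488, -0.43390499,  0.01058117]), 'moment': array([-0.019848  , -0.02459852,  0.01349102]), 'grip_width': 92.00704385839893}
```

View pics/top0.png

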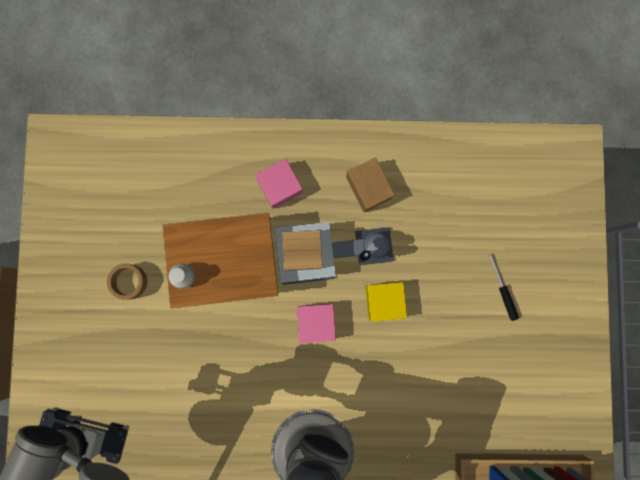

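View pics/side0.png

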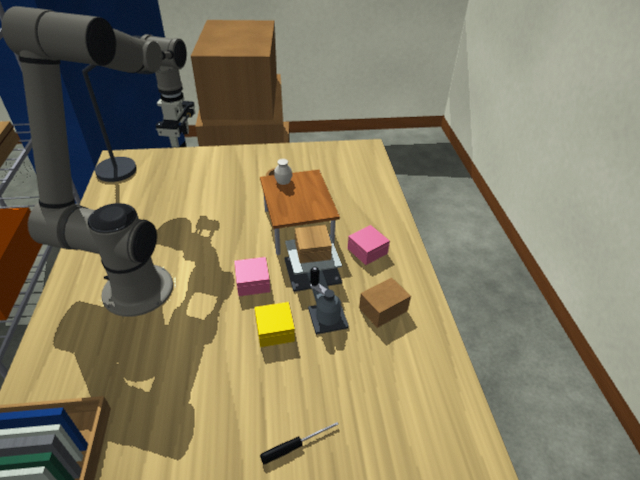

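The top view shows the shelf at about (220,260), the vase at (181,275), the box on the platform at (302,250), the gear head at (377,244) and the black grip near (364,255). The image's up direction is world +x and its right is world -y.

```bash
python3 - <<'E'
from h import *
np.set_printoptions(precision=1,suppress=True)
def load(f): return dict(np.load('pics/'+f+'.npz'))
c=load('top0');W=pts(c);img=c['color'].astype(int)
for p in [(313,430),(220,240),(302,250),(302,276),(310,228),(377,244),(364,255),(181,275),(400,300),(316,323),(280,185),(370,185)]:
    print(p,W[p[1],p[0]],img[p[1],p[0]])
z=W[...,2]
def region(u0,u1,v0,v1,zl,zh,name):
    m=np.zeros(z.shape,bool); m[v0:v1,u0:u1]=True; m&=(z>zl)&(z<zh)
    P=W[m]; r=cv2.minAreaRect(P[:,:2].astype(np.float32)); print(name,m.sum(),np.median(P,0),r,np.degrees(0)); return P
region(160,285,205,310,105,160,'shelf')
region(270,345,215,290,75,100,'plat')
region(275,330,225,275,130,165,'box')
P=region(350,400,225,270,150,190,'grip')
print(P)
K=c['K'];print(K, np.linalg.inv(c['camera_from_world']))
big=cv2.resize(c['color'][200:320,150:410,::-1],None,fx=3,fy=3,interpolation=cv2.INTER_CUBIC);cv2.imwrite('pics/top0z.png',big)
s=load('side0');big=cv2.resize(s['color'][140:340,220:420,::-1],None,fx=3,fy=3,interpolation=cv2.INTER_CUBIC);cv2.imwrite('pics/side0z.png',big)
E
```

```text
(313, 430) [71.2 -0.7 59.1] [42 42 38]
(220, 240) [573.6 250.3 147.8] [140  92  44]
(302, 250) [550.9  35.9 145.5] [133 105  66]
(302, 276) [484.9  35.5  85.7] [157 166 167]
(310, 228) [616.5  15.8  86. ] [156 165 165]
(377, 244) [ 572.9 -164.9  111.9] [63 67 71]
(364, 255) [ 538.6 -124.5  167.8] [61 62 66]
(181, 275) [478.1 328.2 233.4] [186 184 175]
(400, 300) [ 423.6 -235.3   62.4] [196 170   0]
(316, 323) [357.5  -4.7  59. ] [200 108 142]
(280, 185) [739.5 101.8  61.2] [197 106 139]
(370, 185) [ 741.7 -149.6   71.8] [133 103  64]
shelf 8597 [528.2 241.1 147.2] ((525.3849487304688, 233.16177368164062), (220.42652893066406, 315.12677001953125), 7.569164752960205) 0.0
plat 1531 [540.4   8.3  85.3] ((552.385498046875, 28.563007354736328), (150.1966094970703, 150.0463409423828), 7.61682653427124) 0.0
box 1458 [552.7  36.2 146.2] ((546.5676879882812, 47.469581604003906), (111.18892669677734, 122.81272888183594), 3.7559895515441895) 0.0
grip 79 [ 540.6 -128.6  171.7] ((539.8282470703125, -128.3077850341797), (23.081100463867188, 23.294679641723633), 0.029150739312171936) 0.0
[[ 551.3 -1
[... 1374 characters left out ...]
173.6]
 [ 535.9 -134.4  171.9]
 [ 536.  -137.   171.7]
 [ 535.9 -139.3  173.4]
 [ 533.7 -119.8  163.5]
 [ 533.4 -121.9  167.9]
 [ 533.4 -124.4  168.7]
 [ 533.3 -126.7  171.1]
 [ 532.8 -128.6  178.4]
 [ 533.5 -132.1  169.5]
 [ 533.4 -134.5  170.7]
 [ 533.4 -137.   171.4]
 [ 531.7 -120.6  155.2]
 [ 531.  -122.2  164.8]
 [ 530.8 -124.5  168.2]
 [ 531.1 -127.3  165.6]
 [ 530.5 -129.   174.5]
 [ 530.7 -131.7  172.8]
 [ 530.9 -134.6  170.1]
 [ 529.2 -125.9  154.3]
 [ 528.3 -127.   168.5]
 [ 528.3 -129.6  169.1]]
[[541.    0.  317.3]
 [  0.  541.  245.8]
 [  0.    0.    1. ]] [[   0.    -1.     0.1  435.8]
 [  -1.    -0.    -0.    15.7]
 [   0.    -0.1   -1.  1557.4]
 [   0.     0.     0.     1. ]]
```

```bash
ls pics
```

```text
side0.npz
side0.png
side0z.png
top0.npz
top0.png
top0z.png
```

View pics/top0z.png

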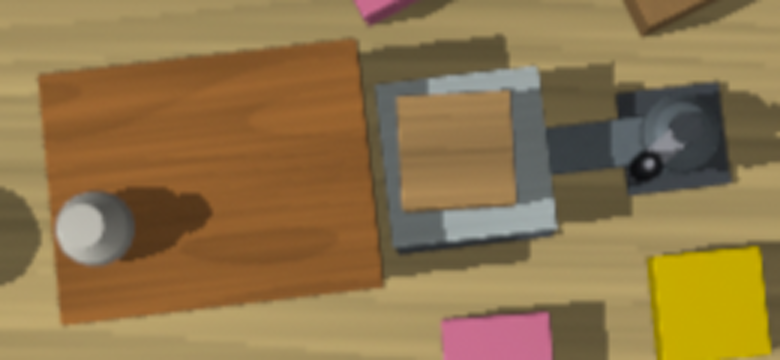

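View pics/side0z.png

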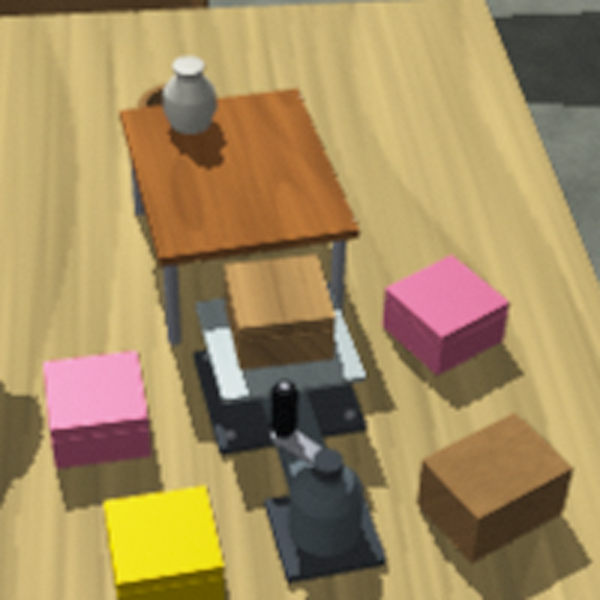

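```bash
cat >> h.py <<'E'
np.set_printoptions(precision=1,suppress=True)
def load(f): return dict(np.load('pics/'+f+'.npz'))
TH=np.radians(7.6); EX=np.array([np.cos(TH),np.sin(TH)]); EY=np.array([-np.sin(TH),np.cos(TH)])
PC=np.array([552.4,28.6])
def loc(W): # platform-frame coordinates
    d=W[...,:2]-PC; return np.stack([d@EX,d@EY,W[...,2]],-1)
E
python3 - <<'E'
from h import *
for n in('top0','side0'):
    W=pts(load(n));L=loc(W);x,y,z=L[...,0],L[...,1],L[...,2]
    m=(abs(x)<90)&(y>95)&(y<250)&(z>100)&(z<165); print(n,'shelf z',np.median(z[m]),z[m].mean(),m.sum())
    m=(abs(x)<70)&(abs(y)<70)&(z>70)&(z<100); print('plat',np.median(z[m]),z[m].mean(),m.sum())
    m=(abs(x)<70)&(abs(y)<70)&(z>130)&(z<160); print('box',np.median(L[m],0), cv2.minAreaRect(L[m][:,:2].astype(np.float32)))
    m=(abs(x)<60)&(y>-260)&(y<-150)&(z>95)&(z<125); P=L[m]; print('head',m.sum(),P.min(0),P.max(0),np.median(P,0))
    m=(abs(x)<100)&(y>-290)&(y<-110)&(z>155)&(z<185); P=L[m]; print('grip',m.sum(),P.min(0),P.max(0),np.median(P,0))
    m=(abs(x)<120)&(y>300)&(y<360)&(z>190)&(z<250);P=L[m];print('vase',P.min(0),P.max(0))
    m=(abs(x)<120)&(y>60)&(y<380)&(z>138)&(z<156)
    print('shelf ext',np.percentile(L[m],[0.5,99.5],axis=0))
E
```

```text
top0 shelf z 147.26627209123262 147.2048680823893 4091
plat 85.35929250361835 85.48216668629098 1144
box [  1.2   7.4 146.2] ((1.6541519165039062, 7.497478485107422), (99.74200439453125, 100.17544555664062), 86.5357666015625)
head 168 [ -44.8 -214.3   96.5] [  13.8 -152.1  123.5] [  -6.3 -191.4  112.3]
grip 78 [ -44.8 -166.3  155.2] [ -21.3 -142.4  180.5] [ -33.  -153.3  171.8]
vase [-61.7 300.  190. ] [ -2.9 346.8 234.5]
shelf ext [[-108.9   84.4  139.5]
 [ 108.8  361.3  154.5]]
side0 shelf z 148.01436950963637 147.8113858779052 1551
plat 86.62049161788627 87.25170571192051 615
box [ -0.4  -4.7 146.7] ((1.3953704833984375, 5.738304138183594), (107.20475006103516, 100.52827453613281), 86.29705047607422)
head 203 [ -43.1 -217.2   95.8] [  14.2 -152.5  124.5] [ -11.2 -190.3  111.9]
grip 79 [ -43.8 -171.1  155.2] [ -19.8 -144.5  179.5] [ -33.4 -162.6  170.4]
vase [-61.5 300.  190.3] [ -3.6 337.1 232.6]
shelf ext [[-109.9   78.4  138.8]
 [ 107.6  359.6  154.1]]
```

carry_out --pt "0 0 0 -50 0" --pt "0 0 0 -100 0" --pt "0 -40 -38 -100 8" --pt "0 -80 -76 -100 17" --pt "0 -120 -114 -100 26" --pt "0 -160 -152 -100 35" --pt "0 -200 -190 -100 44" --pt "0 -240 -228 -100 53" --pt "0 -280 -266 -100 62" --pt "0 -320 -304 -100 69.2"

```text
time: 1.35
tool_pos: [362.4, 140.4, 326.4]
tcp_rot: [-3.141, 0.001, 1.7]
contact_force: [2.6, 0.7, 0.6]
grip_width: 92.1
```

```bash
cat >> h.py <<'E'
def togo(x,y,z):
    o=bot.get_obs();p=o['tool_pos'];d=np.array([x,y,z])-p
    r,pi,yw=o['tcp_rot'];tx=np.array([np.cos(yw),np.sin(yw)]);ty=np.array([np.sin(yw),-np.cos(yw)])
    print('t',o['time'],'p',p,'yaw',np.degrees(yw),'spin to 97.6',np.degrees(yw)-97.6,'d',d[:2]@tx,d[:2]@ty,-d[2],'F',o['contact_force'],'w',o['grip_width'],'j',np.round(o['joint_positions'],2))
E
python3 -c "
from h import *
togo(541.2,-129.6,326)"
```

```text
t 1.35 p [362.4 140.4 326.4] yaw 97.37456424728047 spin to 97.6 -0.22543575271951966 d -290.74304810067116 142.7059245144557 0.3897017079432885 F [2.6 0.7 0.6] w 92.06763071642116 j [ 0.2  0.   1.7 -0.   1.5  0. ]
```

carry_out --pt "0 -48 24 0 -0.2" --pt "0 -96 48 0 -0.2" --pt "0 -145 71 0 -0.2" --pt "0 -193 95 0 -0.2" --pt "0 -242 119 0 -0.2" --pt "0 -290.7 142.7 0 -0.2" --pt "0 -290.7 142.7 50 -0.2" --pt "0 -290.7 142.7 100 -0.2" --pt "0 -290.7 142.7 100 -0.2"

```text
time: 2.48
tool_pos: [538.9, -128.9, 222.9]
tcp_rot: [-3.133, -0.003, 1.703]
contact_force: [0.4, -0.1, 1.2]
grip_width: 91.9
```

```bash
python3 -c "
from h import *
togo(541.2,-129.6,130)
c=grab('side','s1')
cv2.imwrite('pics/s1z.png',cv2.resize(c['color'][140:340,220:420,::-1],None,fx=3,fy=3,interpolation=cv2.INTER_CUBIC))"
```

```text
t 2.475 p [ 538.9 -128.9  222.9] yaw 97.55621826499527 spin to 97.6 -0.04378173500472826 d -0.9590009506764094 2.2401271987413476 92.86489475346039 F [ 0.4 -0.1  1.2] w 91.90238756486356 j [-0.4  0.4  1.4 -0.   1.3 -0.5]
```

View pics/s1z.png

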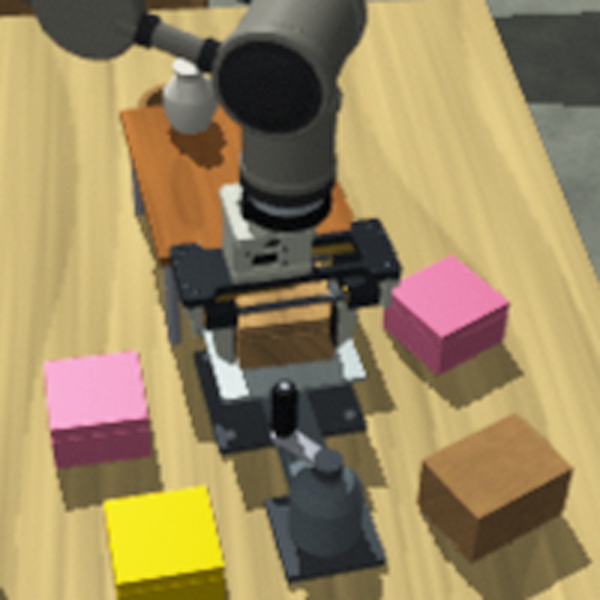

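The hand is centred above the grip at crop pixel (285,400), with its long side across the lift. I'll go down and close.

carry_out --pt "0 -1 2.2 30 0" --pt "0 -1 2.2 60 0" --pt "0 -1 2.2 92 0" --pt "0 -1 2.2 92 0" --pt "1 -1 2.2 92 0" --pt "1 -1 2.2 92 0" --pt "1 -1 2.2 92 0" --pt "1 -1 2.2 92 0" --pt "1 -1 2.2 92 0"

```text
time: 3.65
tool_pos: [542.6, -130.2, 134.1]
tcp_rot: [-3.138, -0.0, 1.703]
contact_force: [0.0, 0.2, -0.1]
grip_width: 46.6
```

```bash
python3 -c "
from h import *
togo(541.2,-129.6,130)"
```

```text
t 3.65 p [ 542.6 -130.2  134.1] yaw 97.56955826171776 spin to 97.6 -0.030441738282235065 d 0.7459596418470007 -1.2824938927728526 4.118123292150273 F [ 0.   0.2 -0.1] w 46.57507667339212 j [-0.4  0.5  1.6 -0.   1.1 -0.5]
```

carry_out --pt "1 0.7 -1.3 4 0" --pt "1 0.7 -1.3 4 0" --pt "1 0.7 -1.3 4 0" --pt "1 0.7 -1.3 4 0" --pt "1 0.7 -1.3 4 0"

```text
time: 4.28
tool_pos: [541.2, -129.5, 129.7]
tcp_rot: [-3.138, -0.001, 1.703]
contact_force: [3.0, 1.2, -7.1]
grip_width: 25.0
```

```bash
python3 -c "
from h import *
togo(541.2,-129.6,130)"
```

```text
t 4.275 p [ 541.2 -129.5  129.7] yaw 97.57040312209695 spin to 97.6 -0.029596877903045993 d -0.11204570539352478 -0.03976882487500676 -0.2563204343360894 F [ 3.   1.2 -7.1] w 25.036226923062973 j [-0.4  0.5  1.6 -0.   1.1 -0.5]
```

```bash
cat >> h.py <<'E'
AX=PC-200*EY
def rows(step,n=10,hold=0):
    o=bot.get_obs();p=o['tool_pos'][:2];d=p-AX;a,b=d@EX,d@EY
    ph0=np.arctan2(b,a);R=np.hypot(a,b);print('phi0',np.degrees(ph0),'R',R,'z',o['tool_pos'][2],'F',o['contact_force'])
    yw=o['tcp_rot'][2];tx=np.array([np.cos(yw),np.sin(yw)]);ty=np.array([np.sin(yw),-np.cos(yw)])
    out=[]
    for k in range(1,n+1):
        f=ph0-np.radians(step*k); w=AX+55*(np.cos(f)*EX+np.sin(f)*EY)-p
        out.append([1,round(float(w@tx),1),round(float(w@ty),1),round(o['tool_pos'][2]-130,1),0])
    print(out+[out[-1]]*hold)
E
python3 -c "
from h import *
rows(12,8,2)"
```

```text
phi0 125.53504501871619 R 55.03218199884084 z 129.7436795656639 F [ 3.   1.2 -7.1]
[[1, 5.6, 10.0, np.float64(-0.3), 0], [1, 9.1, 21.0, np.float64(-0.3), 0], [1, 10.2, 32.4, np.float64(-0.3), 0], [1, 8.9, 43.9, np.float64(-0.3), 0], [1, 5.3, 54.8, np.float64(-0.3), 0], [1, -0.5, 64.7, np.float64(-0.3), 0], [1, -8.3, 73.2, np.float64(-0.3), 0], [1, -17.6, 79.8, np.float64(-0.3), 0], [1, -17.6, 79.8, np.float64(-0.3), 0], [1, -17.6, 79.8, np.float64(-0.3), 0]]
```

carry_out --pt "1 5.6 10 0 0" --pt "1 9.1 21 0 0" --pt "1 10.2 32.4 0 0" --pt "1 8.9 43.9 0 0" --pt "1 5.3 54.8 0 0" --pt "1 -0.5 64.7 0 0" --pt "1 -8.3 73.2 0 0" --pt "1 -17.6 79.8 0 0" --pt "1 -17.6 79.8 0 0" --pt "1 -17.6 79.8 0 0"

```text
time: 5.52
tool_pos: [623.4, -137.3, 129.6]
tcp_rot: [-3.138, 0.001, 1.703]
contact_force: [-3.0, -4.5, -0.4]
grip_width: 25.2
```

```bash
python3 -c "
from h import *
rows(24)
c=grab('side','s2')
cv2.imwrite('pics/s2z.png',cv2.resize(c['color'][140:340,220:420,::-1],None,fx=3,fy=3,interpolation=cv2.INTER_CUBIC))
L=loc(pts(c));x,y,z=L[...,0],L[...,1],L[...,2]
m=(abs(x)<70)&(abs(y)<70)&(z>70)&(z<115); print('plat',np.median(z[m]),m.sum())
print(bot.get_obs()['grip_width'])
"
```

```text
phi0 28.390961200231327 R 55.05168991526537 z 129.6185506351195 F [-3.  -4.5 -0.4]
[[1, -22.0, 6.4, np.float64(-0.4), 0], [1, -44.6, 3.4, np.float64(-0.4), 0], [1, -64.1, -8.6, np.float64(-0.4), 0], [1, -77.0, -27.4, np.float64(-0.4), 0], [1, -81.2, -49.9, np.float64(-0.4), 0], [1, -75.8, -72.1, np.float64(-0.4), 0], [1, -61.9, -90.3, np.float64(-0.4), 0], [1, -41.8, -101.2, np.float64(-0.4), 0], [1, -19.0, -102.9, np.float64(-0.4), 0], [1, 2.6, -95.3, np.float64(-0.4), 0]]
plat 91.98919528939268 392
25.564246308968563
```

View pics/s2z.png

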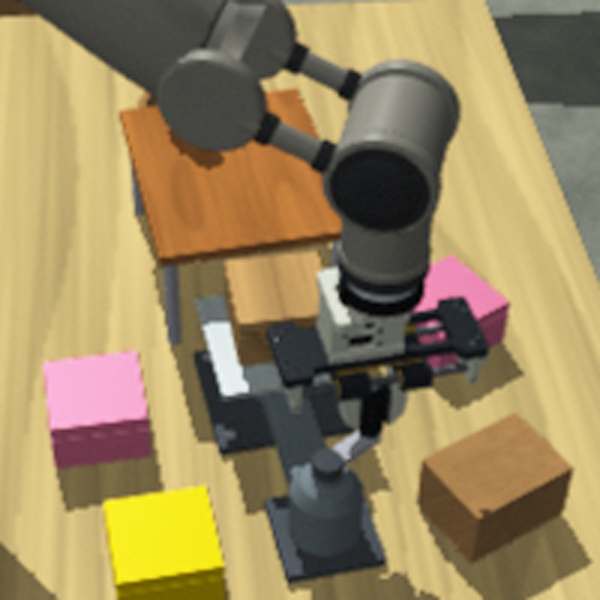

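The crank follows the hand: 97° of turn raised the platform 5.4 mm, as expected. I'll keep winding at 24° per row.

carry_out --pt "1 -22 6.4 0 0" --pt "1 -44.6 3.4 0 0" --pt "1 -64.1 -8.6 0 0" --pt "1 -77 -27.4 0 0" --pt "1 -81.2 -49.9 0 0" --pt "1 -75.8 -72.1 0 0" --pt "1 -61.9 -90.3 0 0" --pt "1 -41.8 -101.2 0 0" --pt "1 -19 -102.9 0 0" --pt "1 2.6 -95.3 0 0"

```text
time: 6.82
tool_pos: [528.3, -147.5, 129.7]
tcp_rot: [-3.137, 0.001, 1.702]
contact_force: [2.5, -7.2, -9.7]
grip_width: 25.4
```

```bash
python3 -c "
from h import *
rows(24)
print(bot.get_obs()['grip_width'])
"
```

```text
phi0 148.74309313973214 R 55.170045852644165 z 129.7454139156169 F [ 2.5 -7.2 -9.7]
[[1, 16.6, 15.8, np.float64(-0.3), 0], [1, 25.5, 36.9, np.float64(-0.3), 0], [1, 25.0, 59.7, np.float64(-0.3), 0], [1, 15.3, 80.4, np.float64(-0.3), 0], [1, -2.0, 95.4, np.float64(-0.3), 0], [1, -23.9, 102.0, np.float64(-0.3), 0], [1, -46.6, 99.2, np.float64(-0.3), 0], [1, -66.2, 87.3, np.float64(-0.3), 0], [1, -79.3, 68.5, np.float64(-0.3), 0], [1, -83.5, 46.1, np.float64(-0.3), 0]]
25.35796412087315
```

carry_out --pt "1 16.6 15.8 0 0" --pt "1 25.5 36.9 0 0" --pt "1 25 59.7 0 0" --pt "1 15.3 80.4 0 0" --pt "1 -2 95.4 0 0" --pt "1 -23.9 102 0 0" --pt "1 -46.6 99.2 0 0" --pt "1 -66.2 87.3 0 0" --pt "1 -79.3 68.5 0 0" --pt "1 -83.5 46.1 0 0"

```text
time: 8.07
tool_pos: [587.4, -224.1, 129.7]
tcp_rot: [3.141, 0.002, 1.702]
contact_force: [4.3, 6.6, -3.4]
grip_width: 25.7
```

```bash
python3 -c "
from h import *
rows(24)
print(bot.get_obs()['grip_width'])
"
```

```text
phi0 -88.73673413744909 R 55.160701285621975 z 129.70508769061195 F [ 4.3  6.6 -3.4]
[[1, 4.4, -22.5, np.float64(-0.3), 0], [1, 17.4, -41.3, np.float64(-0.3), 0], [1, 36.9, -53.2, np.float64(-0.3), 0], [1, 59.6, -56.1, np.float64(-0.3), 0], [1, 81.5, -49.6, np.float64(-0.3), 0], [1, 98.9, -34.7, np.float64(-0.3), 0], [1, 108.7, -14.0, np.float64(-0.3), 0], [1, 109.2, 8.9, np.float64(-0.3), 0], [1, 100.4, 30.0, np.float64(-0.3), 0], [1, 83.8, 45.7, np.float64(-0.3), 0]]
25.684697974664523
```

carry_out --pt "1 4.4 -22.5 0 0" --pt "1 17.4 -41.3 0 0" --pt "1 36.9 -53.2 0 0" --pt "1 59.6 -56.1 0 0" --pt "1 81.5 -49.6 0 0" --pt "1 98.9 -34.7 0 0" --pt "1 108.7 -14 0 0" --pt "1 109.2 8.9 0 0" --pt "1 100.4 30 0 0" --pt "1 83.8 45.7 0 0"

```text
time: 9.32
tool_pos: [621.6, -134.6, 129.5]
tcp_rot: [-3.139, 0.001, 1.703]
contact_force: [-14.4, -4.5, 5.3]
grip_width: 25.1
```

```bash
python3 -c "
from h import *
rows(24)
print(bot.get_obs()['grip_width'])
"
```

```text
phi0 31.722527962353727 R 55.26697479860708 z 129.54972119583573 F [-14.4  -4.5   5.3]
[[1, -21.7, 7.5, np.float64(-0.5), 0], [1, -44.5, 5.8, np.float64(-0.5), 0], [1, -64.6, -5.0, np.float64(-0.5), 0], [1, -78.6, -23.1, np.float64(-0.5), 0], [1, -84.0, -45.3, np.float64(-0.5), 0], [1, -80.0, -67.8, np.float64(-0.5), 0], [1, -67.1, -86.7, np.float64(-0.5), 0], [1, -47.6, -98.8, np.float64(-0.5), 0], [1, -25.0, -101.9, np.float64(-0.5), 0], [1, -3.0, -95.4, np.float64(-0.5), 0]]
25.1382092814441
```

carry_out --pt "1 -21.7 7.5 0 0" --pt "1 -44.5 5.8 0 0" --pt "1 -64.6 -5 0 0" --pt "1 -78.6 -23.1 0 0" --pt "1 -84 -45.3 0 0" --pt "1 -80 -67.8 0 0" --pt "1 -67.1 -86.7 0 0" --pt "1 -47.6 -98.8 0 0" --pt "1 -25 -101.9 0 0" --pt "1 -25 -101.9 0 0"

```text
time: 10.58
tool_pos: [523.9, -171.5, 129.7]
tcp_rot: [-3.139, -0.001, 1.705]
contact_force: [-4.4, 2.1, -0.8]
grip_width: 25.9
```

```bash
cat >> h.py <<'E'
def level(f):
    for n in('top','side'):
        c=grab(n,f+n);L=loc(pts(c));x,y,z=L[...,0],L[...,1],L[...,2]
        hs=[]
        m=(abs(x)<73)&(abs(y)<73)&(z>70)&(z<165)&((abs(x)>55)|(y<-48)); print(n,'plat',np.median(z[m]),m.sum(),np.percentile(z[m],[10,90]))
        m=(abs(x)<90)&(y>95)&(y<250)&(z>130)&(z<165); print(' shelf',np.median(z[m]),m.sum())
        m=(abs(x)<60)&(abs(y)<65)&(z>170)&(z<225); print(' boxtop',np.median(z[m]),m.sum())
E
python3 -c "
from h import *
rows(7,7,2)
level('a')
"
```

```text
phi0 174.30491805181853 R 54.95581825506938 z 129.71305242033054 F [-4.4  2.1 -0.8]
[[1, 6.6, 1.0, np.float64(-0.3), 0], [1, 13.1, 2.9, np.float64(-0.3), 0], [1, 19.2, 5.6, np.float64(-0.3), 0], [1, 25.0, 9.0, np.float64(-0.3), 0], [1, 30.4, 13.0, np.float64(-0.3), 0], [1, 35.2, 17.7, np.float64(-0.3), 0], [1, 39.4, 22.9, np.float64(-0.3), 0], [1, 39.4, 22.9, np.float64(-0.3), 0], [1, 39.4, 22.9, np.float64(-0.3), 0]]
top plat 142.72904439823128 1097 [139.  146.7]
 shelf 147.24185400070144 4090
 boxtop 203.6385659853711 1592
side plat 143.47620995686714 233 [140.7 146.5]
 shelf 147.9534677426027 265
 boxtop 201.88635773202407 104
```

View pics/atop.png

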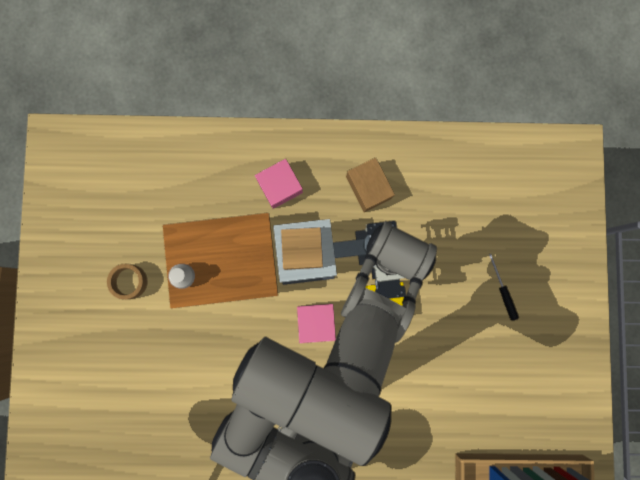

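View pics/aside.png

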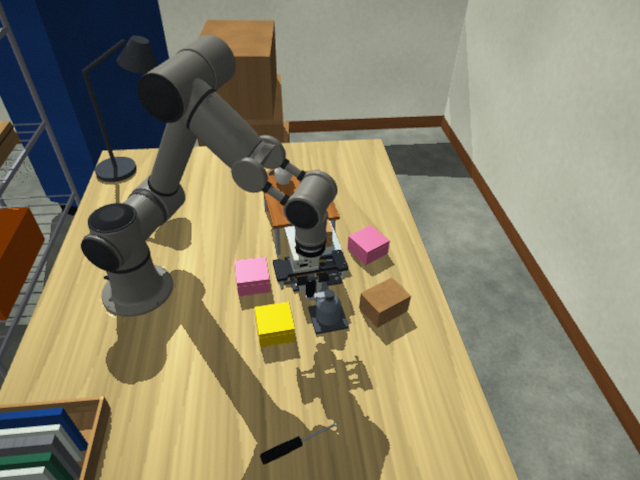

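In the top view, the platform around (305,250) is still about 4.5 mm below the board, and both cameras agree. The box is still centred on it. I'll wind another 90°, which should leave the platform about 0.5 mm high.

```bash
python3 -c "
from h import *
rows(11.25,8,2)
"
```

```text
phi0 175.1571617284546 R 54.95657981461526 z 129.66794348328278 F [-5.1  1.9 -0.8]
[[1, 10.6, 1.9, np.float64(-0.3), 0], [1, 20.6, 5.9, np.float64(-0.3), 0], [1, 29.7, 11.8, np.float64(-0.3), 0], [1, 37.4, 19.3, np.float64(-0.3), 0], [1, 43.5, 28.2, np.float64(-0.3), 0], [1, 47.7, 38.1, np.float64(-0.3), 0], [1, 50.0, 48.7, np.float64(-0.3), 0], [1, 50.1, 59.4, np.float64(-0.3), 0], [1, 50.1, 59.4, np.float64(-0.3), 0], [1, 50.1, 59.4, np.float64(-0.3), 0]]
```

carry_out --pt "1 10.6 1.9 0 0" --pt "1 20.6 5.9 0 0" --pt "1 29.7 11.8 0 0" --pt "1 37.4 19.3 0 0" --pt "1 43.5 28.2 0 0" --pt "1 47.7 38.1 0 0" --pt "1 50 48.7 0 0" --pt "1 50.1 59.4 0 0" --pt "1 50.1 59.4 0 0" --pt "1 50.1 59.4 0 0"

```text
time: 11.92
tool_pos: [577.3, -114.7, 129.7]
tcp_rot: [-3.141, -0.001, 1.704]
contact_force: [2.1, 1.8, -2.6]
grip_width: 25.3
```

```bash
python3 -c "
from h import *
rows(5,1)
level('b')
"
```

```text
phi0 84.00413365469622 R 54.914843828175414 z 129.70591098522848 F [ 2.1  1.8 -2.6]
[[1, -0.6, 4.8, np.float64(-0.3), 0]]
top plat 147.86696194088245 980 [144.1 151.5]
 shelf 147.2602400715208 4092
 boxtop 208.4819652103356 1614
side plat 148.87057493190116 107 [145.4 151.4]
 shelf 147.8611318481062 892
 boxtop 208.44553193647903 445
```

Level: the platform is 0.6 mm above the board from the top camera and 1.0 mm from the side camera. I'll release the grip, rise, and move behind the box.

carry_out --pt "0.45 0 0 0 0" --pt "0.45 0 0 0 0" --pt "0.45 0 0 0 0" --pt "0.45 0 0 0 0" --pt "0.45 0 0 0 0" --pt "0.45 0 0 -30 0" --pt "0.45 0 0 -65 0" --pt "0.45 0 0 -105 0" --pt "0.45 0 0 -105 0"

```text
time: 13.15
tool_pos: [578.5, -115.3, 238.3]
tcp_rot: [3.137, 0.003, 1.704]
contact_force: [-0.6, 0.2, -0.5]
grip_width: 50.0
```

```bash
python3 -c "
from h import *
c=grab('top','d0');L=loc(pts(c));x,y,z=L[...,0],L[...,1],L[...,2]
m=(abs(x)<70)&(abs(y)<75)&(z>200)&(z<217);print(np.median(L[m],0),cv2.minAreaRect(L[m][:,:2].astype(np.float32)))
p=PC+1.5*EX-80*EY
togo(p[0],p[1],235)"
```

```text
[  1.    7.6 208.7] ((1.7854042053222656, 7.584232330322266), (99.95883178710938, 100.41300964355469), 86.5185775756836)
t 13.2 p [ 577.5 -115.   236. ] yaw 97.62568045735391 spin to 97.6 0.02568045735391422 d 65.61987774712607 -4.356852092325163 1.0359882161277483 F [-0.2 -0.5  0.3] w 50.11296642563731 j [-0.3  0.5  1.3 -0.   1.4 -0.5]
```

carry_out --pt "0.45 33 -2 0 0" --pt "0.45 65.6 -4.4 0 0" --pt "0.45 65.6 -4.4 0 0" --pt "0.45 65.6 -4.4 26 0" --pt "0.45 65.6 -4.4 52 0" --pt "0.45 65.6 -4.4 75 0" --pt "0.45 65.6 -4.4 75 0" --pt "0.45 65.6 -4.4 75 0"

```text
time: 14.2
tool_pos: [564.9, -51.1, 161.4]
tcp_rot: [3.14, 0.001, 1.703]
contact_force: [-0.0, -0.1, 0.4]
grip_width: 50.8
```

```bash
python3 -c "
from h import *
p=PC+1.5*EX-80*EY
togo(p[0],p[1],161)
c=grab('side','s5')
cv2.imwrite('pics/s5z.png',cv2.resize(c['color'][140:340,220:420,::-1],None,fx=3,fy=3,interpolation=cv2.INTER_CUBIC))"
```

```text
t 14.2 p [564.9 -51.1 161.4] yaw 97.6013052727386 spin to 97.6 0.0013052727386053675 d 0.646132773645555 -0.3488201544294082 0.39926329537624383 F [-0.  -0.1  0.4] w 50.81866576089345 j [-0.2  0.5  1.5 -0.   1.2 -0.4]
```

View pics/s5z.png

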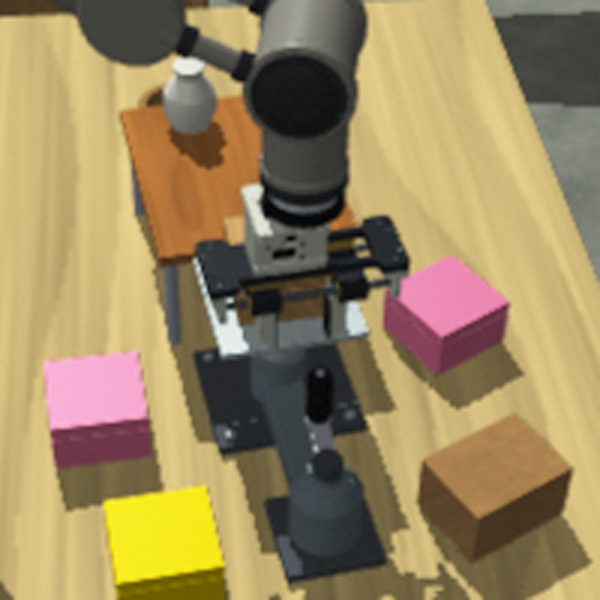

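carry_out --pt "0.45 7 -0.3 0 0" --pt "0.45 14 -0.3 0 0" --pt "0.45 20 -0.3 0 0" --pt "0.45 25 -0.3 0 0" --pt "0.45 30 -0.3 0 0" --pt "0.45 35 -0.3 0 0" --pt "0.45 40 -0.3 0 0" --pt "0.45 45 -0.3 0 0" --pt "0.45 50 -0.3 0 0" --pt "0.45 55 -0.3 0 0"

```text
time: 15.5
tool_pos: [557.6, 3.6, 161.9]
tcp_rot: [3.139, 0.002, 1.704]
contact_force: [1.0, -3.6, 1.8]
grip_width: 51.1
```

```bash
cat >> h.py <<'E'
def box(f):
    p=PC+1.5*EX+95*EY
    togo(p[0],p[1],161)
    c=grab('top',f);L=loc(pts(c));x,y,z=L[...,0],L[...,1],L[...,2]
    m=(abs(x)<90)&(y>-75)&(y<260)&(z>200)&(z<216);print(m.sum(),np.median(L[m],0),cv2.minAreaRect(L[m][:,:2].astype(np.float32)))
    cv2.imwrite('pics/'+f+'z.png',cv2.resize(c['color'][200:320,150:410,::-1],None,fx=3,fy=3,interpolation=cv2.INTER_CUBIC))
E
python3 -c "
from h import *
box('p1')"
```

```text
t 15.5 p [557.6   3.6 161.9] yaw 97.60384857735428 spin to 97.6 0.003848577354290228 d 120.50339828743012 -0.2870103447470677 0.9152460012545021 F [ 1.  -3.6  1.8] w 51.076493653600615 j [-0.1  0.5  1.5 -0.   1.1 -0.3]
557 [-13.7  66.9 208.6] ((-1.3448066711425781, 48.24960708618164), (100.42357635498047, 73.92137145996094), 0.059582777321338654)
```

View pics/p1z.png

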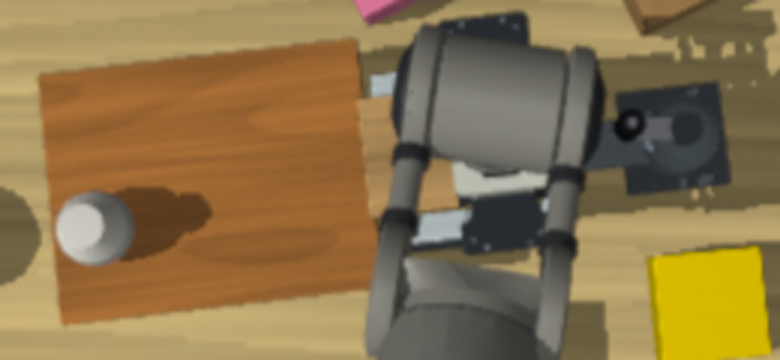

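The push has squared the box to the platform, and its front edge is just over the board at crop x≈362. No catching: force is about 4 N. I'll keep pushing.

carry_out --pt "0.45 7 0 0.5 0" --pt "0.45 14 0 0.5 0" --pt "0.45 21 0 0.5 0" --pt "0.45 28 0 0.5 0" --pt "0.45 35 0 0.5 0" --pt "0.45 42 0 0.5 0" --pt "0.45 49 0 0.5 0" --pt "0.45 56 0 0.5 0" --pt "0.45 63 0 0.5 0" --pt "0.45 70 0 0.5 0"

```text
time: 16.8
tool_pos: [548.4, 73.3, 161.8]
tcp_rot: [3.138, 0.002, 1.704]
contact_force: [1.7, -5.4, 4.7]
grip_width: 50.5
```

```bash
python3 -c "
from h import *
box('p2')"
```

```text
t 16.8 p [548.4  73.3 161.8] yaw 97.62778547485463 spin to 97.6 0.027785474854638892 d 50.12814133617289 -0.45131916492460006 0.7520355291793237 F [ 1.7 -5.4  4.7] w 50.504018041283345 j [-0.   0.5  1.6 -0.   1.1 -0.1]
337 [-26.5 118.  208.2] ((-2.1595382690429688, 120.15042114257812), (98.59176635742188, 71.2717514038086), 0.2923530638217926)
```

carry_out --pt "0.45 7 0 0.5 0" --pt "0.45 14 0 0.5 0" --pt "0.45 21 0 0.5 0" --pt "0.45 28 0 0.5 0" --pt "0.45 35 0 0.5 0" --pt "0.45 42 0 0.5 0" --pt "0.45 47 0 0.5 0" --pt "0.45 49 0 0.5 0" --pt "0.45 49 0 0.5 0"

```text
time: 17.98
tool_pos: [541.6, 123.1, 161.1]
tcp_rot: [3.138, 0.001, 1.704]
contact_force: [1.4, -3.0, 1.8]
grip_width: 50.6
```

```bash
python3 -c "
from h import *
box('p3')"
```

```text
t 17.975 p [541.6 123.1 161.1] yaw 97.6530794793081 spin to 97.6 0.05307947930810997 d -0.124384175952007 -0.3270500578934741 0.06652905698936706 F [ 1.4 -3.   1.8] w 50.604859665760785 j [ 0.1  0.5  1.5 -0.   1.1 -0.1]
193 [-37.6 160.7 207.9] ((-25.037899017333984, 171.119873046875), (70.76016235351562, 52.84144592285156), 87.95443725585938)
```

View pics/p3z.png

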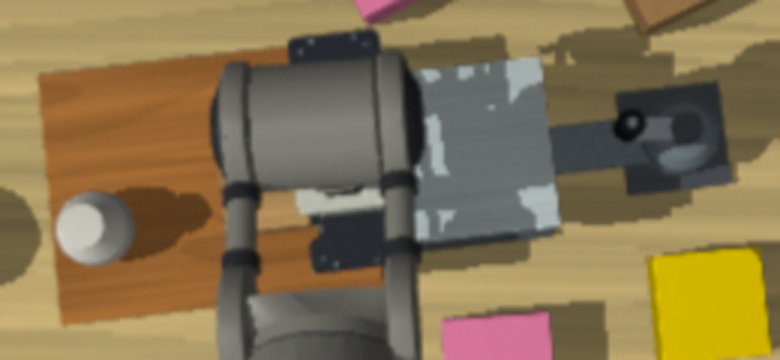

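carry_out --pt "0.45 -15 0 0 0" --pt "0.45 -40 0 0 0" --pt "0.45 -80 0 0 0" --pt "0.45 -120 0 -5 0" --pt "0.45 -120 0 -60 0" --pt "0.45 -120 0 -120 0" --pt "0.45 -170 -40 -140 0" --pt "0.45 -220 -80 -140 0" --pt "0.45 -220 -80 -140 0" --pt "0.45 -220 -80 -140 0"

```text
time: 19.27
tool_pos: [490.9, -105.9, 300.7]
tcp_rot: [3.139, -0.0, 1.703]
contact_force: [-0.5, 0.3, -0.1]
grip_width: 50.3
```

```bash
python3 -c "
from h import *
box('p4')
L=loc(pts(load('p4')));x,y,z=L[...,0],L[...,1],L[...,2]
m=(abs(x)<73)&(abs(y)<73)&(z>120)&(z<170);print('plat',np.median(z[m]),m.sum())
m=(abs(x)<90)&(y>95)&(y<270)&(z>130)&(z<165); print(' shelf',np.median(z[m]),m.sum())
m=(abs(x)<110)&(y>70)&(y<370)&(z>138)&(z<156);print('ext',np.percentile(L[m],[.5,99.5],axis=0))
m=(abs(x)<120)&(y>270)&(y<360)&(z>190)&(z<250);P=L[m];print('vase',P.min(0),P.max(0),np.median(P,0))
L=loc(pts(load('top0')));x,y,z=L[...,0],L[...,1],L[...,2]
m=(abs(x)<120)&(y>270)&(y<360)&(z>190)&(z<250);P=L[m];print('vase0',P.min(0),P.max(0),np.median(P,0))
"
```

```text
t 19.275 p [ 490.9 -105.9  300.7] yaw 97.55513124856067 spin to 97.6 -0.04486875143932423 d 220.22315717046655 80.0659472320731 139.67040020231036 F [-0.5  0.3 -0.1] w 50.268735863613756 j [-0.4  0.2  1.4  0.   1.4 -0.5]
1605 [ -1.8 155.5 208.1] ((-1.1712532043457031, 155.9312744140625), (100.96204376220703, 100.42181396484375), 89.96212005615234)
plat 147.746889939261 3096
 shelf 147.28778522877246 2946
ext [[-109.1   71.4  139.7]
 [ 108.8  361.9  154.6]]
vase [-61.1 287.5 190. ] [ -2.9 346.5 234. ] [-33.4 312.2 206. ]
vase0 [-61.7 288.9 190. ] [ -2.9 346.8 234.5] [-33.2 312.2 207.5]
```

View pics/p4z.png

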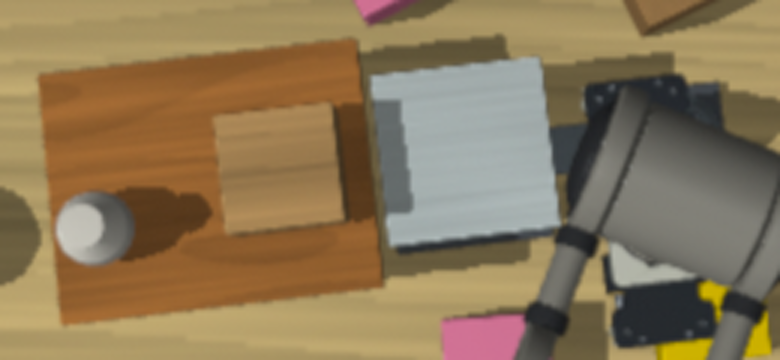

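The box stands flat on the board at crop (280,170), about 65 mm short of the board's centre. The platform is level and empty, the vase at (95,228) hasn't moved, and the arm is clear. I'll hand in.

```bash
python3 -c "
from plant import bot
print(bot.close_job())"
```

```text
the job is handed in; nothing more can be done
None
```

The box stands flat and wholly on the shelf board, the platform is level with it, and the job is handed in at about 19 s of the 72 s allowed. Handing in returns no verdict, so this rests on my own checks.

I gripped the crank and wound it about 1120° clockwise (about 62 mm of lift). I then released it and pushed the box straight across with both fingertips, using about 4–7 N.

**Last checks (top camera, just before handing in):**
- **Platform:** it is about 0.5 mm above the board. After winding, while the box was still on it, the side camera had read 1.0 mm.
- **Box:** it sits square to the board, about 65 mm short of the board's centre and about 1 mm off its centre line. Its top is at 208 mm, as it should be when flat on the board.
- **Vase:** it is unmoved within about 1 mm.
- **Arm:** it is clear of everything, with a contact force of about 0.6 N.

No check failed. I did not measure the tape, carton and screwdriver separately. The arm's path stayed away from the tape and the screwdriver, but I never identified the carton in the images.

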